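Load and start the sample carousel reader

ROBOT

A 7-joint arm with a two-finger parallel gripper is mounted at the origin on the work surface. World frame = base frame: x ahead of the robot, y to its left, z up, the work surface at z = 0. Lengths are in m, angles in rad, forces in N, time in s.
With the tool pointing down it reaches from about 0.425 to 0.875 m from the base axis. Payload 4.7 kg.
Tool frame: the origin (TCP) lies between the finger pads; the fingertips stand 14 mm ahead of it and the grasp point (between the pads) lies 5 mm behind it; z points along the fingers, y is the line along which they close (so a half turn about z gives the same grasp; the last joint's range is limited). The gripper opens to 87 mm and grips with 3 to 60 N. Pads are 19 mm wide; open, the fingers measure 117 mm over their backs; the gripper's body (75 mm by 190 mm) begins 51 mm behind the grasp point.
Start: joints at [1.196, 0.321, -0.07, 1.45, 0.023, 1.371, -0.057], TCP at [0.246, -0.602, 0.237] pointing down, gripper open.
Joint ranges: [-2.86, 2.86], [-0.3, 2.09], [-1.38, 1.24], [0.06, 2.45], [-1.56, 4.7], [0.09, 2.05], [-2.69, 2.69]. Speed limits (rad/s): [2.57, 2.57, 3.14, 3.14, 3.14, 3.14, 3.14].

INTERFACE

Orientations are given as a rotation vector (axis times angle).
In Python, from bench import ctrl gives the robot as it stands.
- The arm moves only by the shell command python3 -m inch 'ROWS' [OPENING] [FORCE]. ROWS is JSON, a list of rows, each a list of 6 numbers: the shift along the world's x, y, z in mm, then the turn, a rotation vector about the world's x, y, z in degrees. In form: [[tx, ty, tz, rx, ry, rz], ...]. A call has 1 to 20 rows; each row is the pose to reach, as a shift and turn from the pose commanded when the call began; what a row does not reach only later rows make up. A row lasts 1/8 s, in which the tool goes at most 62.5 mm and 10.7 degrees, less where a joint would pass 70% of its speed; a pose out of reach is approached as far as the arm can. A call with a gripper value outside its range is refused whole. OPENING is the finger opening in mm, from 0 to 87, set as the call begins (- or left out, the last holds). The fingers move at their own pace and stop on an object; FORCE is the grip in N (left out, the last holds). Time passes only in rows, so rows that repeat a pose let the fingers close. It gives the time, the measured TCP pose, the force, the opening and the grip force at its end, in the units of the state.
- ctrl.get_state(): the state, without advancing time (a new reading comes with each control period).
- ctrl.get_image(name): name is "scene" or "top" or "wrist"; returns (picture, depth): 384x512x3 uint8, red, green, blue; 384x512 float32, m along the optical axis (not along the pixel's ray), 0 where there is no reading.
- ctrl.camera_params(name): a dict with "mtx" (3x3 intrinsics, pixels), "dist_coeffs" ([k1, k2, p1, p2, k3] as OpenCV has them; the pictures are not rectified), "T" (4x4, takes a point from camera to world coordinates). Camera axes: x right, y down, z forward; pixel columns grow to the right and rows downward; lengths in m; the calibration is good to about 2 mm. A picture is of the moment at which its call begins: read the wrist's pose just before it. camera_params takes no time and is no camera call; for the wrist camera it gives the pose at the moment of the call.
- ctrl.close_job(): hands the job in; it is judged then, once.
The state is a dict: "time": time; "joint_positions": joint angles; "qd": joint speeds; "joint_torque": joint torques, N m; "position": TCP position; "tool_rot": TCP orientation; "ft_force": force on the tool from outside, world axes, zero at the start; "torque": the same for the moment, N m; "grip_width": opening from 0.0 (shut) to 1.0 (fully open); "grip_force": force on a finger pad.
Only numpy, scipy, OpenCV 4.12 (cv2) and the standard library are available. Lean on these libraries where they do the work, as an engineer would, in place of code of your own. Each camera call takes 0.05 s, during which the arm holds its last target. There are 200 camera calls.

TASK

Get the sample reader ready: push the carousel round by its edge lugs until its notch faces the yellow load mark, then, with the notch kept there, stand every sample pot from the mat upright in a seat of the carousel, any seat, one pot to a seat. Then push the loaded carousel round until the notch faces the blue read mark beside the reading head, and only then slide the clear cover off the start button, press the button fully, and slide the cover fully back over it. Never press the button while the notch is away from the blue mark, and do not knock over or shove the bottle, jar and slide box standing around.

Things in the scene. Friction and masses are not known exactly. Their poses are not given: they have to be found in the camera images.
- reader: The fixed sample reader, origin at the centre of its underside, under the carousel's axis. A white deck 250 x 250 mm, 35 mm high, and a grey reading head 70 mm (x) x 30 mm (y) x 90 mm high on its +y side (faces 125 and 155 mm from the axis). x points away from the yellow load mark, y towards the blue read mark.
- hub (a point): Centre of the carousel on its axis, at its top face (48 mm above the table); axes as the reader. The carousel is a black disc of 170 mm diameter, 38 to 48 mm above the table, with a steel boss 20 mm wide and 6 mm high on it. It turns both ways without stops, with light friction (0.15 N m, about 1.5 N at a lug), and stays where it is left.
- lug0 (a point): Centre of one of the four orange pushing lugs that stick out of the carousel's edge, the one 45 degrees counter-clockwise from the notch; the other three follow every 90 degrees. Each is a block 12 mm wide round the circle, reaching from 81 to 111 mm from the axis and from 38 to 62 mm above the table. It turns with the carousel.
- notch (a point): Middle of the notch, a gap 20 mm wide and 15 mm deep in the carousel's rim with a bright green floor (a green stripe runs out to it from the hub, through a seat), 80 mm from the axis, at the top face. It turns with the carousel.
- load_mark (a point): The point, fixed on the reader, where notch lies when the notch faces the yellow load mark painted on the deck (80 mm from the axis, on the reader's -x side, 48 mm above the table).
- read_mark (a point): The point, fixed on the reader, where notch lies when the notch faces the blue read mark painted on the deck (80 mm from the axis, on the +y side, next to the grey reading head).
- carousel (a joint): Carousel angle in rad, counter-clockwise seen from above, 0 when the notch faces the yellow load mark; the blue read mark is at -pi/2 (or that plus any whole turns).
- cover (a joint): Slide of the cover in m: 0 fully closed over the button, 0.085 fully open; it stays where it is left (about 1 N of friction). It slides along the control box's +y axis to open.
- control: The fixed control box, grey, 120 mm (x) x 180 mm (y), 40 mm high, origin at the centre of its underside. Two guide rails along y, 72 mm above the table at their tops and 96 mm apart inside, carry the clear sliding cover. Its +y axis is the direction in which the cover opens.
- cover_fin (a point): Centre of the red fin standing on the middle of the clear sliding cover, 89 mm above the table: 60 mm (x) x 10 mm (y, the sliding direction) x 24 mm high. Its foot is on the cover's plate (110 x 74 x 4 mm), whose top is 77 mm above the table. Axes as the control box: the cover opens along +y.
- start_top (a point): Centre of the top of the green start button (diameter 32 mm, in a housing on the control box, under the closed cover); axes as the control box. It goes straight down; travel 6 mm, about 5 N fully down, and it springs back.
- start (a joint): Start button travel in m: 0 up, 0.006 fully down.
- pot0_mid (a point): Centre (half-way up) of a closed sample pot with a yellow lid: an upright cylinder 40 mm in diameter, 32 mm high, 40 to 85 g; z is its own upward axis. It starts standing on a 2 mm rubber mat. 2 to 4 pots are present, any of the four; None if absent.
- pot1_mid (a point): Centre (half-way up) of a closed sample pot with a red lid: an upright cylinder 40 mm in diameter, 32 mm high, 40 to 85 g; z is its own upward axis. It starts standing on a 2 mm rubber mat. 2 to 4 pots are present, any of the four; None if absent.
- pot2_mid (a point): Centre (half-way up) of a closed sample pot with a white lid: an upright cylinder 40 mm in diameter, 32 mm high, 40 to 85 g; z is its own upward axis. It starts standing on a 2 mm rubber mat. 2 to 4 pots are present, any of the four; None if absent.
- pot3_mid (a point): Centre (half-way up) of a closed sample pot with a blue lid: an upright cylinder 40 mm in diameter, 32 mm high, 40 to 85 g; z is its own upward axis. It starts standing on a 2 mm rubber mat. 2 to 4 pots are present, any of the four; None if absent.
- seat0 (a point): Centre of seat 0 on the carousel's top face, 50 mm from the axis, in line with the notch: a bore 46 mm wide inside a low aluminium ring 4 mm high and 3 mm thick. A seated pot's centre is 16 mm above this point. It turns with the carousel.
- seat1 (a point): Centre of seat 1 on the carousel's top face, 50 mm from the axis, 90 degrees counter-clockwise from the notch: a bore 46 mm wide inside a low aluminium ring 4 mm high and 3 mm thick. A seated pot's centre is 16 mm above this point. It turns with the carousel.
- seat2 (a point): Centre of seat 2 on the carousel's top face, 50 mm from the axis, opposite the notch: a bore 46 mm wide inside a low aluminium ring 4 mm high and 3 mm thick. A seated pot's centre is 16 mm above this point. It turns with the carousel.
- seat3 (a point): Centre of seat 3 on the carousel's top face, 50 mm from the axis, 90 degrees clockwise from the notch: a bore 46 mm wide inside a low aluminium ring 4 mm high and 3 mm thick. A seated pot's centre is 16 mm above this point. It turns with the carousel.
- slide_box: Bystander, leave alone: a loose blue slide box 100 x 80 x 34 mm; origin at the centre of its underside.
- reagent: Bystander, leave alone: a loose amber bottle, 56 mm in diameter, 110 mm high; origin at the centre of its underside.
- stain_jar: Bystander, leave alone: a loose clear jar, 60 mm in diameter, 70 mm high; origin at the centre of its underside.
Not all that is in view belongs to the job. What is shaped like the part that bears pot2_mid but brown is not meant.

How it is judged:
On the way, in this order (a step that is already met when the one before it is completed fails the run):
1. The carousel's notch faces the yellow load mark (horizontal distance between notch and load_mark below 0.01 m), for 0.3 s.
2. Every pot stands in a seat, with the notch at the yellow load mark ((horizontal distance between pot0_mid and seat0 below 0.008 m or horizontal distance between pot0_mid and seat1 below 0.008 m or horizontal distance between pot0_mid and seat2 below 0.008 m or horizontal distance between pot0_mid and seat3 below 0.008 m) and z of each of pot0_mid, pot1_mid, pot2_mid, pot3_mid in the frame of hub below 0.019 m and angle between each of pot0_mid, pot1_mid, pot2_mid, pot3_mid's own z axis and vertical below 0.15 rad and (horizontal distance between pot1_mid and seat0 below 0.008 m or horizontal distance between pot1_mid and seat1 below 0.008 m or horizontal distance between pot1_mid and seat2 below 0.008 m or horizontal distance between pot1_mid and seat3 below 0.008 m) and (horizontal distance between pot2_mid and seat0 below 0.008 m or horizontal distance between pot2_mid and seat1 below 0.008 m or horizontal distance between pot2_mid and seat2 below 0.008 m or horizontal distance between pot2_mid and seat3 below 0.008 m) and (horizontal distance between pot3_mid and seat0 below 0.008 m or horizontal distance between pot3_mid and seat1 below 0.008 m or horizontal distance between pot3_mid and seat2 below 0.008 m or horizontal distance between pot3_mid and seat3 below 0.008 m) and horizontal distance between notch and load_mark below 0.01 m), for 0.3 s.
3. The loaded carousel's notch faces the blue read mark ((horizontal distance between pot0_mid and seat0 below 0.008 m or horizontal distance between pot0_mid and seat1 below 0.008 m or horizontal distance between pot0_mid and seat2 below 0.008 m or horizontal distance between pot0_mid and seat3 below 0.008 m) and z of each of pot0_mid, pot1_mid, pot2_mid, pot3_mid in the frame of hub below 0.019 m and angle between each of pot0_mid, pot1_mid, pot2_mid, pot3_mid's own z axis and vertical below 0.15 rad and (horizontal distance between pot1_mid and seat0 below 0.008 m or horizontal distance between pot1_mid and seat1 below 0.008 m or horizontal distance between pot1_mid and seat2 below 0.008 m or horizontal distance between pot1_mid and seat3 below 0.008 m) and (horizontal distance between pot2_mid and seat0 below 0.008 m or horizontal distance between pot2_mid and seat1 below 0.008 m or horizontal distance between pot2_mid and seat2 below 0.008 m or horizontal distance between pot2_mid and seat3 below 0.008 m) and (horizontal distance between pot3_mid and seat0 below 0.008 m or horizontal distance between pot3_mid and seat1 below 0.008 m or horizontal distance between pot3_mid and seat2 below 0.008 m or horizontal distance between pot3_mid and seat3 below 0.008 m) and horizontal distance between notch and read_mark below 0.01 m), for 0.3 s.
4. The start button is pressed with the notch at the blue mark and every pot seated (all of step 3 and value of joint start above 0.0045 m), for 0.05 s.
5. The cover is slid back over the button (value of joint cover below 0.008 m), for 0.2 s.
At the end, for the whole second after the job is handed in: Every pot present stands upright (within 0.15 rad) down in a seat (within 8 mm of a seat's centre), the notch is within 10 mm of the blue read mark's point, the cover is closed to within 8 mm and the button is up (all of step 3 and value of joint cover below 0.008 m and value of joint start below 0.002 m); the robot touches nothing.
It fails at once if The start button is pressed while the notch is away from the blue read mark (more than 20 mm) (value of joint start above 0.004 m and horizontal distance between notch and read_mark above 0.02 m).
It fails at once if The slide box is shoved more than 40 mm or knocked over (distance of slide_box from where it was at the start of the episode above 0.04 m or angle between slide_box's own z axis and vertical above 0.5 rad).
It fails at once if The reagent is shoved more than 40 mm or knocked over (distance of reagent from where it was at the start of the episode above 0.04 m or angle between reagent's own z axis and vertical above 0.5 rad).
It fails at once if The stain jar is shoved more than 40 mm or knocked over (distance of stain_jar from where it was at the start of the episode above 0.04 m or angle between stain_jar's own z axis and vertical above 0.5 rad).
Of pot0, pot1, pot2, pot3 only 2 to 4 are there at a start; the rules pass over those that are not, and their reading is None.
At some moment in a run one of pot0, pot1, pot2, pot3 may be knocked a few centimetres aside while the robot is not near it.
It also fails if it takes over 208 s, if anything falls off the work surface, if the arm or the gripper's body presses on something with over 40 N, if the wrist force passes 120 N, or if a joint passes its speed limit or range.

## Working session

There is one attempt and no reset: what is moved stays moved. The work goes in short steps, Python scripts to look and compute and a shell command to move; the robot and the scene stay as the last step left them, time stands still between calls to the robot, and variables do not carry over. Pictures are saved under pics/ and viewed, at most 14 in all, crops included, and the job is handed in when it is done.

```bash
ls; mkdir -p pics; cat > h.py <<'E'
import numpy as np, cv2
from bench import ctrl
def grab(n,save=None):
    P=ctrl.camera_params(n); im,d=ctrl.get_image(n)
    if save: cv2.imwrite('pics/'+save+'.png',im[:,:,::-1])
    return im,d,P
def ray(P,uv):
    uv=np.array(uv,float).reshape(-1,1,2)
    n=cv2.undistortPoints(uv,np.array(P['mtx']),np.array(P['dist_coeffs'])).reshape(-1,2)
    T=np.array(P['T']); r=np.c_[n,np.ones(len(n))]@T[:3,:3].T
    return T[:3,3],r
def onplane(P,uv,z):
    o,r=ray(P,uv); return o+r*((z-o[2])/r[:,2])[:,None]
def px(P,X):
    T=np.linalg.inv(np.array(P['T'])); Xc=np.array(X,float).reshape(-1,3)@T[:3,:3].T+T[:3,3]
    return cv2.projectPoints(Xc,np.zeros(3),np.zeros(3),np.array(P['mtx']),np.array(P['dist_coeffs']))[0].reshape(-1,2)
def blobs(im,lo,hi,amin=30):
    m=cv2.inRange(cv2.cvtColor(im,cv2.COLOR_RGB2HSV),np.array(lo),np.array(hi))
    n,l,s,c=cv2.connectedComponentsWithStats(m)
    return [(c[i],s[i]) for i in range(1,n) if s[i][4]>=amin],l
E
python3 - <<'E'
from h import *
for n in('top','scene'):
    im,d,P=grab(n,n+'0'); print(n,np.round(P['T'],3).tolist(),np.round(P['mtx'],1).tolist())
s=ctrl.get_state();print(s)
E
```

```text
pics
top [[-0.019, -0.988, 0.151, 0.437], [-1.0, 0.021, 0.011, -0.015], [-0.014, -0.151, -0.988, 1.23], [0.0, 0.0, 0.0, 1.0]] [[368.9, 0.0, 252.4], [0.0, 368.9, 188.1], [0.0, 0.0, 1.0]]
scene [[0.447, 0.767, -0.461, 1.081], [0.895, -0.385, 0.228, -0.234], [-0.003, -0.514, -0.858, 0.952], [0.0, 0.0, 0.0, 1.0]] [[398.3, 0.0, 250.1], [0.0, 398.3, 191.1], [0.0, 0.0, 1.0]]
{'time': 0.1, 'joint_positions': array([ 1.19613057,  0.32175907, -0.07007722,  1.4515427 ,  0.02263651,
        1.37077862, -0.05687877]), 'qd': array([ 0.00065122, -0.00239941,  0.00164702, -0.00404208,  0.00022406,
        0.00011692, -0.00036181]), 'joint_torque': array([-9.83542341e-04, -4.92571306e+01, -4.06330414e-01, -3.13398385e+01,
       -6.42620330e-02,  3.94752645e-02,  5.41408463e-05]), 'position': array([ 0.24614689, -0.60109466,  0.23556936]), 'tool_rot': array([-3.08080369e+00, -6.06592213e-01,  7.14001845e-04]), 'ft_force': array([ 0.2140383 ,  0.8776602 , -0.35614527]), 'torque': array([-0.01089151,  0.02238699, -0.04346101]), 'grip_force': 0.0, 'grip_width': 0.9952576097247327}
```

View pics/top0.png

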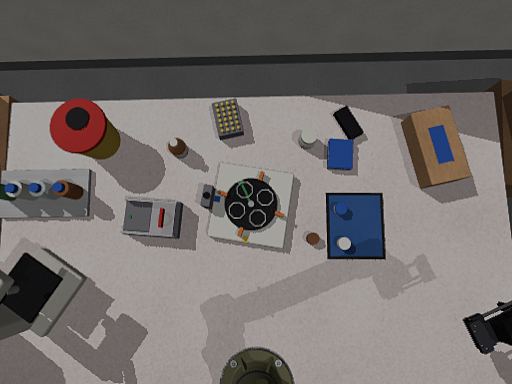

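View pics/scene0.png

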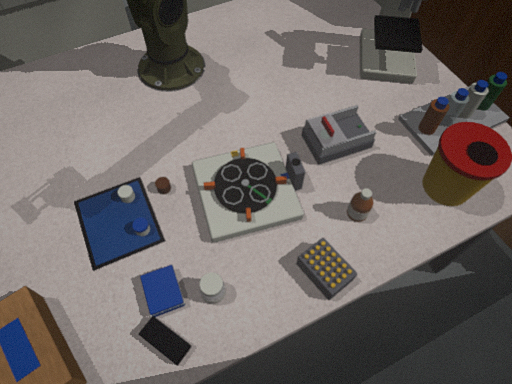

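The top view shows the reader near (252,204) with the yellow mark at (246,238), the blue mark at (215,198) and the notch stripe at about (243,188). The blue pot is at (341,209) and the white pot at (344,243). The brown decoy is at (312,239), and the control box is at (152,217) with its red fin at (161,217). The scene view agrees: only two pots on the mat.

```bash
python3 - <<'E'
from h import *
im=cv2.imread('pics/top0.png')
a=cv2.resize(im[150:280,110:400],None,fx=2.7,fy=2.7,interpolation=cv2.INTER_CUBIC); cv2.imwrite('pics/top0c.png',a)
rgb=im[:,:,::-1].copy(); P=ctrl.camera_params('top')
def show(nm,lo,hi,z,amin,box):
    x0,y0,x1,y1=box
    for c,s in blobs(rgb,lo,hi,amin)[0]:
        if x0<c[0]<x1 and y0<c[1]<y1: print(nm,np.round(c,1),s[4],np.round(onplane(P,c,z)[0],4))
show('orange',(5,150,120),(16,255,255),.062,6,(200,160,300,260))
show('green',(45,80,40),(85,255,255),.048,4,(200,160,300,260))
show('yellow',(22,120,100),(35,255,255),.035,4,(200,160,300,260))
show('blue',(100,100,60),(130,255,255),.035,4,(200,160,300,260))
show('red',(0,150,80),(4,255,255),.101,4,(110,180,200,250))
show('greenbtn',(45,80,40),(90,255,255),.06,3,(110,180,200,250))
show('white',(0,0,150),(180,70,255),.034,15,(328,196,384,258))
show('jar',(0,0,120),(180,80,255),.07,15,(290,120,325,160))
g=rgb[190:230,325:360]; 
show('bluelid',(100,180,130),(130,255,255),.034,8,(326,193,384,258))
E
```

```text
orange [260.9 175.5] 26 [ 0.6562 -0.0296  0.062 ]
orange [223.2 193.2] 21 [0.6011 0.0921 0.062 ]
orange [278.8 213.6] 30 [ 0.5323 -0.0837  0.062 ]
orange [240.  231.1] 30 [0.4795 0.0399 0.062 ]
green [240.5 181.2] 10 [0.6413 0.0369 0.048 ]
green [244.  189.5] 34 [0.6137 0.0259 0.048 ]
green [248.3 199. ] 7 [0.5824 0.0125 0.048 ]
yellow [244.9 238.6] 37 [0.456  0.0259 0.035 ]
blue [216.6 198.3] 32 [0.5883 0.1165 0.035 ]
red [160.1 217.3] 51 [0.5249 0.2834 0.101 ]
greenbtn [129.5 216. ] 8 [0.534  0.3923 0.06  ]
white [344.2 243. ] 108 [ 0.4362 -0.2914  0.034 ]
bluelid [339.7 209.9] 21 [ 0.5425 -0.2828  0.034 ]
```

View pics/top0c.png

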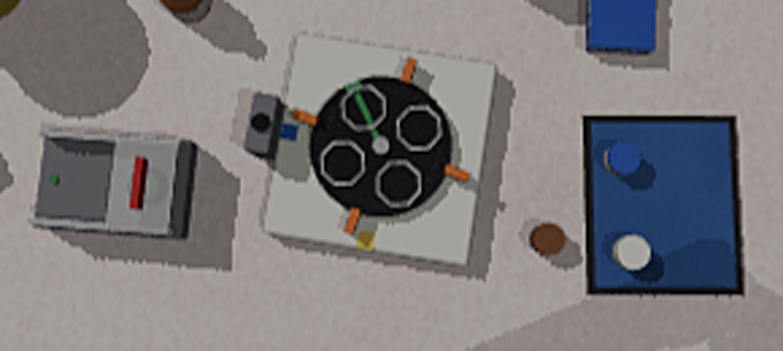

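```bash
python3 -m inch '[[60,100,0,0,0,10],[115,200,0,0,0,20],[145,260,0,0,0,28],[175,315,0,0,0,34],[205,370,0,0,0,40],[235,425,0,0,0,46],[260,470,0,0,0,46],[285,513,0,0,0,46],[285,513,0,0,0,46],[285,513,0,0,0,46],[285,513,0,0,0,46],[285,513,0,0,0,46],[285,513,0,0,0,46]]' 50 10
python3 - <<'E'
from h import *
im,d,P=grab('wrist','w1'); print(np.round(P['T'],3).tolist(), px(P,[[.531,-.088,.062],[.5673,.0047,.048]]))
E
```

```text
time: 1.72
position: [0.5307, -0.0905, 0.2364]
tool_rot: [2.603, 1.759, -0.001]
ft_force: [-0.1, -0.2, 0.3]
grip_width: 0.579
grip_force: 0.0
[[0.928, -0.357, -0.11, 0.561], [-0.373, -0.887, -0.272, -0.015], [-0.001, 0.293, -0.956, 0.384], [0.0, 0.0, 0.0, 1.0]] [[254.53835033 166.85997636]
 [253.56468071  63.34789962]]
```

View pics/w1.png

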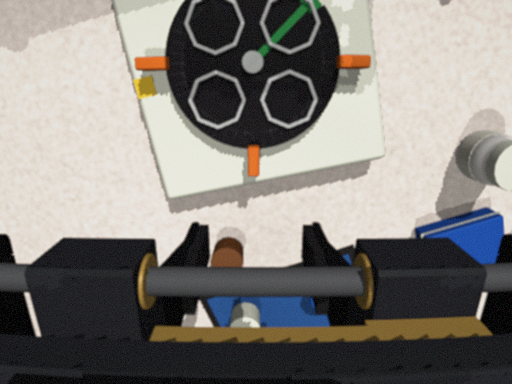

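The wrist view shows the hub boss at (253,62) and lug C spanning (253,145–175), both where I predicted. Next: descend and grip the lug.

```bash
python3 -m inch '[[0,2,-60,0,0,0],[0,2,-120,0,0,0],[0,2,-160,0,0,0],[0,2,-177,0,0,0],[0,2,-177,0,0,0],[0,2,-177,0,0,0]]' 50 10; python3 -m inch '[[0,0,0,0,0,0],[0,0,0,0,0,0],[0,0,0,0,0,0],[0,0,0,0,0,0],[0,0,0,0,0,0],[0,0,0,0,0,0]]' 5 10
```

```text
time: 2.52
position: [0.533, -0.0869, 0.0615]
tool_rot: [2.598, 1.761, 0.004]
ft_force: [0.3, 0.0, -0.3]
grip_width: 0.577
grip_force: 0.0
time: 3.28
position: [0.5311, -0.0864, 0.0596]
tool_rot: [-2.6, -1.763, 0.001]
ft_force: [-0.5, 0.6, 1.1]
grip_width: 0.138
grip_force: 10.0
```

```bash
cat > arc.py <<'E'
import sys; from h import *
def arc(h,p,tot,n):
    r=np.array(p)-h
    for i in range(1,n+1):
        a=np.radians(tot*i/n); R=np.array([[np.cos(a),-np.sin(a)],[np.sin(a),np.cos(a)]])
        q=(R@r-r)*1000; print([round(q[0]),round(q[1]),0,0,0,round(tot*i/n,1)],end=',')
    print()
if __name__=='__main__':
    arc(np.array([.5673,.0047]),ctrl.get_state()['position'][:2],float(sys.argv[1]),int(sys.argv[2]))
E
python3 arc.py 72 12
```

```text
[10, -3, 0, 0, 0, 6.0],[20, -6, 0, 0, 0, 12.0],[30, -7, 0, 0, 0, 18.0],[40, -7, 0, 0, 0, 24.0],[50, -6, 0, 0, 0, 30.0],[60, -4, 0, 0, 0, 36.0],[70, -1, 0, 0, 0, 42.0],[80, 3, 0, 0, 0, 48.0],[89, 8, 0, 0, 0, 54.0],[97, 14, 0, 0, 0, 60.0],[105, 21, 0, 0, 0, 66.0],[112, 29, 0, 0, 0, 72.0],
```

```bash
python3 -m inch '[[10,-3,0,0,0,6],[20,-6,0,0,0,12],[30,-7,0,0,0,18],[40,-7,0,0,0,24],[50,-6,0,0,0,30],[60,-4,0,0,0,36],[70,-1,0,0,0,42],[80,3,0,0,0,48],[89,8,0,0,0,54],[97,14,0,0,0,60],[105,21,0,0,0,66],[112,29,0,0,0,72],[112,29,0,0,0,72],[112,29,0,0,0,72]]'; python3 arc.py 73.8 12
```

```text
time: 5.03
position: [0.643, -0.0569, 0.0596]
tool_rot: [-1.069, -2.953, -0.001]
ft_force: [-2.6, 2.5, 3.1]
grip_width: 0.139
grip_force: 10.0
[6, 8, 0, 0, 0, 6.1],[11, 18, 0, 0, 0, 12.3],[16, 27, 0, 0, 0, 18.4],[19, 37, 0, 0, 0, 24.6],[21, 47, 0, 0, 0, 30.8],[22, 58, 0, 0, 0, 36.9],[22, 68, 0, 0, 0, 43.1],[20, 79, 0, 0, 0, 49.2],[18, 89, 0, 0, 0, 55.3],[15, 99, 0, 0, 0, 61.5],[10, 108, 0, 0, 0, 67.6],[5, 117, 0, 0, 0, 73.8],
```

```bash
python3 -m inch '[[6,8,0,0,0,6],[11,18,0,0,0,12],[16,27,0,0,0,18],[19,37,0,0,0,25],[21,47,0,0,0,31],[22,58,0,0,0,37],[22,68,0,0,0,43],[20,79,0,0,0,49],[18,89,0,0,0,55],[15,99,0,0,0,61],[10,108,0,0,0,67],[5,117,0,0,0,73.8],[5,117,0,0,0,73.8],[5,117,0,0,0,73.8]]'; python3 -m inch '[[0,0,0,0,0,0],[0,0,0,0,0,0],[0,0,0,0,0,0],[0,0,50,0,0,0],[0,0,100,0,0,0],[0,0,130,0,0,0],[-40,-60,150,0,0,0],[-80,-120,150,0,0,-10],[-110,-180,150,0,0,-20],[-140,-230,150,0,0,-30],[-160,-280,150,0,0,-40],[-160,-330,150,0,0,-50],[-160,-330,150,0,0,-60],[-160,-330,150,0,0,-70],[-160,-330,150,0,0,-70]]' 40 10
python3 - <<'E'
from h import *
im,d,P=grab('top','top1')
H=np.array([.5673,.0047])
for nm,lo,hi,z,box in [('orange',(5,150,120),(16,255,255),.062,(200,160,300,260)),('green',(45,80,40),(85,255,255),.048,(200,160,300,260)),('yel',(22,120,100),(35,255,255),.035,(200,160,300,260))]:
    for c,s in blobs(im,lo,hi,4)[0]:
        if box[0]<c[0]<box[2] and box[1]<c[1]<box[3]:
            X=onplane(P,c,z)[0][:2]-H; print(nm,s[4],np.round(np.hypot(*X),3),np.round(np.degrees(np.arctan2(X[1],X[0])),1))
im,d,P=grab('wrist','w2')
print(px(P,[[.4362,-.2914,.034],[.5425,-.2828,.034]]),ctrl.get_state()['position'])
E
```

```text
time: 6.78
position: [0.6492, 0.0607, 0.0597]
tool_rot: [-0.915, 3.002, 0.003]
ft_force: [3.0, 6.1, -1.5]
grip_width: 0.137
grip_force: 10.0
time: 8.65
position: [0.4881, -0.2707, 0.2096]
tool_rot: [-0.967, -2.989, 0.001]
ft_force: [0.5, 0.2, 1.0]
grip_width: 0.457
grip_force: 0.0
orange 28 0.094 33.8
orange 27 0.095 -56.2
orange 30 0.096 123.4
orange 31 0.095 -147.0
green 7 0.015 165.1
green 38 0.05 167.4
green 12 0.081 168.0
yel 37 0.113 169.2
[[206.85885047 139.01882357]
 [275.54481113 215.80877698]] [ 0.48829822 -0.2704082   0.20961981]
```

View pics/w2.png

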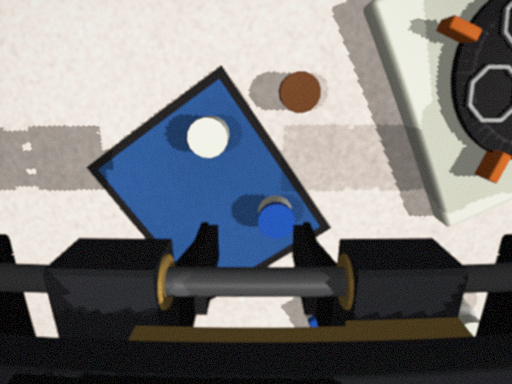

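White lid at (208,137), blue lid at (275,219), brown decoy at (300,92); the notch reads 168° against a mark at 169°. Refining pot positions from this picture, then going for blue first.

```bash
cat > pots.py <<'E'
from h import *
def pots(im,P,dbg=False):
    hsv=cv2.cvtColor(im,cv2.COLOR_RGB2HSV); out={}
    for nm,lo,hi in [('white',(0,0,165),(180,60,255)),('blue',(100,150,130),(130,255,255))]:
        for c,s in blobs(im,lo,hi,300)[0]:
            X=onplane(P,c,.034)[0]
            if s[4]<6000 and s[2]<75 and s[3]<75 : print(nm,np.round(c),s[2:5],np.round(X,4))
if __name__=='__main__':
    import sys
    if len(sys.argv)>1: im,d,P=grab('wrist',sys.argv[1])
    else:
        P=ctrl.camera_params('wrist'); im=cv2.imread('pics/w2.png')[:,:,::-1].copy()
    pots(im,P); s=ctrl.get_state(); print(s['position'],s['time'])
E
python3 pots.py
```

```text
white [207. 137.] [  41   41 1317] [ 0.4352 -0.2899  0.034 ]
white [ 77. 158.] [ 34  39 444] [ 0.3724 -0.4115  0.034 ]
white [ 41. 314.] [ 33  45 981] [ 0.4833 -0.5912  0.034 ]
white [475. 303.] [ 23  28 405] [ 0.7791 -0.1506  0.034 ]
[ 0.48829822 -0.2704082   0.20961981] 8.75
```

```bash
python3 -m inch '[[-53,-20,-30,0,0,0],[-53,-20,-80,0,0,0],[-53,-20,-130,0,0,0],[-53,-20,-170,0,0,0],[-53,-20,-187,0,0,0],[-53,-20,-187,0,0,0],[-53,-20,-187,0,0,0]]' 64 15; python3 -m inch '[[0,0,0,0,0,0],[0,0,0,0,0,0],[0,0,0,0,0,0],[0,0,0,0,0,0],[0,0,0,0,0,0],[0,0,0,0,0,0]]' 30 20;  python3 -m inch '[[0,0,50,0,0,0],[0,0,100,0,0,0],[0,0,130,0,0,0],[0,0,130,0,0,0],[0,0,130,0,0,0]]'; python3 -c "
from h import *
a=np.radians(168.3)
for k in range(4): print(k,.5673+.05*np.cos(a+k*np.pi/2),.0047+.05*np.sin(a+k*np.pi/2))
T=ctrl.camera_params('wrist');print(ctrl.get_state()['position'])"
```

```text
time: 9.62
position: [0.4368, -0.2912, 0.0242]
tool_rot: [0.967, 2.986, -0.001]
ft_force: [0.3, -0.7, -0.6]
grip_width: 0.734
grip_force: 0.0
time: 10.38
position: [0.4355, -0.2908, 0.0229]
tool_rot: [0.969, 2.988, -0.001]
ft_force: [-1.6, 0.3, 5.2]
grip_width: 0.453
grip_force: 20.0
time: 11.0
position: [0.4345, -0.2902, 0.1512]
tool_rot: [-0.968, -2.987, -0.001]
ft_force: [-1.0, -0.6, -0.8]
grip_width: 0.453
grip_force: 20.0
0 0.5183388594689118 0.014839364767825616
1 0.5571606352321744 -0.04426114053108829
2 0.6162611405310883 -0.005439364767825624
3 0.5774393647678256 0.053661140531088294
[ 0.43448101 -0.29017175  0.15123259]
```

```bash
python3 -m inch '[[20,45,50,0,0,-10],[40,85,70,0,0,-20],[60,125,85,0,0,-30],[80,165,85,0,0,-40],[97,202,85,0,0,-50],[97,202,85,0,0,-60],[97,202,85,0,0,-70],[97,202,85,0,0,-76],[97,202,85,0,0,-76],[97,202,85,0,0,-76],[97,202,85,0,0,-76]]'
cat > hub.py <<'E'
import sys; from h import *
s=ctrl.get_state(); im,d,P=grab('wrist',sys.argv[1]); print(s['position'],np.round(s['tool_rot'],3),s['grip_width'],s['time'])
g=[.5673,.0047]
L=[]
for c,st in blobs(im,(5,150,120),(16,255,255),60)[0]:
    X=onplane(P,c,.062)[0][:2]; r=np.hypot(*(X-g))
    if .085<r<.11: L.append(X); print('lug',np.round(c),st[4],np.round(X,4),np.round(np.degrees(np.arctan2(*(X-g)[::-1])),1))
for c,st in blobs(im,(45,80,40),(85,255,255),60)[0]: 
    X=onplane(P,c,.048)[0][:2];print('green',np.round(c),st[4],np.round(X,4),np.round(np.degrees(np.arctan2(*(X-g)[::-1])),1))
u,v=px(P,[[*g,.054]])[0].astype(int); r=16
w=im[v-r:v+r,u-r:u+r]; m=(w.min(2)>90).astype(np.uint8)
n,l,st,c=cv2.connectedComponentsWithStats(m); i=1+np.argmin(np.hypot(*(c[1:]-r).T)+ (st[1:,4]<40)*99); cc=c[i]+[u-r,v-r]
print('boss',cc,st[i],np.round(onplane(P,cc,.054)[0],4))
E
python3 hub.py w3
```

```text
time: 12.38
position: [0.5322, -0.0885, 0.2371]
tool_rot: [-2.602, -1.759, 0.0]
ft_force: [0.2, 0.6, -0.9]
grip_width: 0.453
grip_force: 20.0
[ 0.53220232 -0.08850946  0.23713832] [-2.602 -1.759  0.   ] 0.4533532984910227 12.375
lug [168.   6.] 241 [0.5161 0.0818] 123.6
lug [331. 122.] 334 [ 0.6185 -0.0724] -56.4
lug [198. 146.] 337 [ 0.4886 -0.0452] -147.6
green [235.  68.] 115 [0.5504 0.0097] 163.4
green [200.  75.] 485 [0.5165 0.0167] 166.7
green [172.  81.] 104 [0.488  0.0224] 167.4
boss [251.69509044  64.12661499] [  4   4  22  23 387] [0.5667 0.0065 0.054 ]
```

View pics/w3.png

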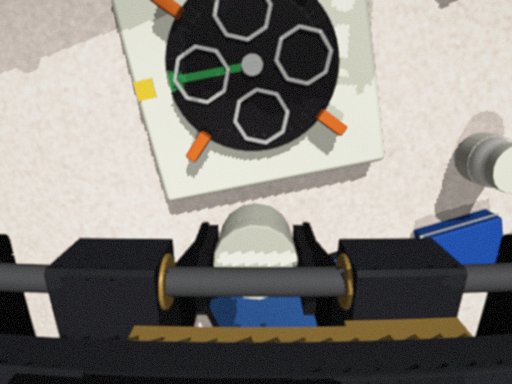

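Reader and empty seats are clear, seat 1 at (262,116); the pot is held straight. Checking the ring centre while moving above it.

```bash
python3 -c "
from h import *
P=ctrl.camera_params('wrist');print(onplane(P,[[262,116],[303,55],[242,12],[201,75]],.051).round(4))"
python3 -m inch '[[12,22,-20,0,0,0],[24,45,-60,0,0,0],[24,45,-100,0,0,0],[24,45,-137,0,0,0],[24,45,-137,0,0,0],[24,45,-137,0,0,0],[24,45,-137,0,0,0]]'
```

```text
[[ 0.5579 -0.043   0.051 ]
 [ 0.6156 -0.0037  0.051 ]
 [ 0.5761  0.0534  0.051 ]
 [ 0.5175  0.0159  0.051 ]]
time: 13.3
position: [0.5578, -0.0437, 0.1026]
tool_rot: [2.601, 1.757, 0.004]
ft_force: [0.4, 0.3, -1.2]
grip_width: 0.451
grip_force: 20.0
```

```bash
python3 -m inch '[[0,0,-10,0,0,0],[0,0,-20,0,0,0],[0,0,-27,0,0,0],[0,0,-31,0,0,0],[0,0,-31,0,0,0],[0,0,-31,0,0,0]]'
```

```text
time: 14.05
position: [0.5565, -0.0435, 0.0696]
tool_rot: [2.603, 1.758, 0.0]
ft_force: [-0.3, -0.5, -1.8]
grip_width: 0.454
grip_force: 20.0
```

```bash
python3 -m inch '[[0,0,0,0,0,0],[0,0,0,0,0,0],[0,0,0,0,0,0],[0,0,40,0,0,0],[0,0,90,0,0,0],[-13,-22,140,0,0,0],[-25,-45,167,0,0,0],[-25,-45,167,0,0,0],[-25,-45,167,0,0,0]]' 54
python3 hub.py w4; python3 - <<'E'
from h import *
P=ctrl.camera_params('wrist'); im=cv2.imread('pics/w4.png')[:,:,::-1].copy()
u,v=px(P,[[.5572,-.0431,.08]])[0].astype(int);print(u,v)
for c,s in blobs(im,(0,0,130),(180,70,255),200)[0]:
    if np.hypot(*(c-[u,v]))<25: print(c,s,onplane(P,c,.08)[0].round(4))
cv2.imwrite('pics/w4c.png',cv2.resize(cv2.imread('pics/w4.png')[:220,100:420],None,fx=2,fy=2))
E
```

```text
time: 15.18
position: [0.5311, -0.0878, 0.2358]
tool_rot: [-2.602, -1.758, 0.001]
ft_force: [0.0, 0.6, 0.6]
grip_width: 0.626
grip_force: 0.0
[ 0.5310567  -0.0878209   0.23575835] [-2.602e+00 -1.758e+00  1.000e-03] 0.6260048526036558 15.175
lug [169.   6.] 237 [0.516  0.0819] 123.6
lug [333. 122.] 334 [ 0.6187 -0.0724] -56.3
lug [199. 146.] 334 [ 0.4887 -0.0454] -147.5
green [236.  68.] 120 [0.5506 0.0098] 163.1
green [201.  75.] 482 [0.5165 0.0166] 166.8
green [173.  81.] 103 [0.488  0.0224] 167.4
boss [253.07086614  64.30183727] [  5   5  21  22 381] [0.5667 0.0065 0.054 ]
264 120
[247.65860888 131.95089432] [    0     0   512   267 97504] [ 0.5392 -0.0474  0.08  ]
[263.23052464 117.61685215] [ 235   89   56   54 1887] [ 0.5573 -0.0407  0.08  ]
```

View pics/w4c.png

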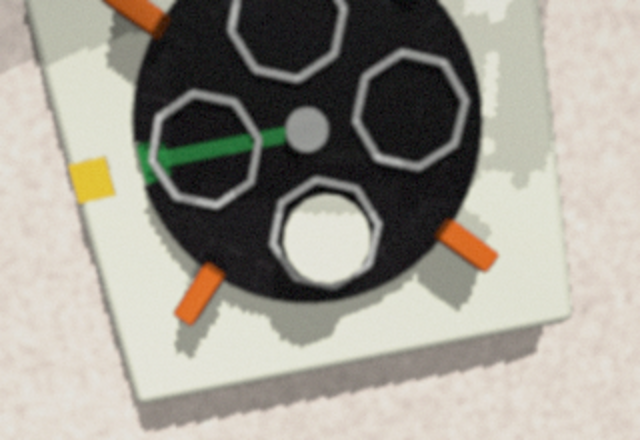

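The white pot sits in its ring, lid centre at about (263,120) in the full picture, as predicted. On to the blue pot.

```bash
python3 -m inch '[[-5,-60,-5,0,0,0],[-10,-120,-10,0,0,0],[-15,-180,-15,0,0,0],[-20,-230,-15,0,0,0],[-31,-282,-15,0,0,0],[-31,-282,-15,0,0,0],[-31,-282,-15,0,0,0],[-31,-282,-15,0,0,0]]' 64
python3 - <<'E'
from h import *
im,d,P=grab('wrist','w5'); print(px(P,[[.5425,-.283,.034]]),ctrl.get_state()['position'])
E
```

```text
time: 16.23
position: [0.5015, -0.3679, 0.2212]
tool_rot: [-2.599, -1.763, -0.001]
ft_force: [-0.5, 0.7, -0.1]
grip_width: 0.735
grip_force: 0.0
[[262.15703245  72.14490109]] [ 0.50137238 -0.36823937  0.22145629]
```

View pics/w5.png

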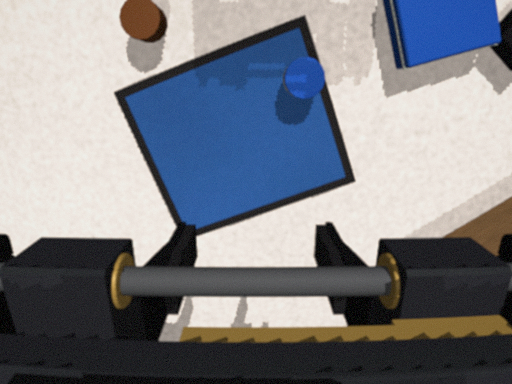

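The blue pot has moved: its lid is now at about (304,77), near the mat's edge and apparently upright. Checking with depth.

```bash
python3 - <<'E'
from h import *
im,d,P=grab('wrist','w6')
print(onplane(P,[[304,77]],.034).round(4))
T=np.array(P['T'])
def z(u,v):
    o,r=ray(P,[[u,v]]); return (o+r*d[int(v),int(u)])[0].round(4)
for u,v in [(304,77),(292,77),(316,77),(304,65),(304,90),(268,70),(220,150),(345,77)]: print(u,v,z(u,v),im[v,u])
# lid contour by depth height
vv,uu=np.mgrid[40:120,260:345]; o,r=ray(P,np.c_[uu.ravel(),vv.ravel()]); X=o+r*d[vv.ravel(),uu.ravel()][:,None]
k=(X[:,2]>.026)&(X[:,2]<.042); print(k.sum(),X[k].mean(0).round(4),X[k].min(0).round(3),X[k].max(0).round(3))
pts=np.c_[uu.ravel(),vv.ravel()][k].astype(np.float32); print(cv2.minEnclosingCircle(pts))
E
```

```text
[[ 0.5787 -0.3026  0.034 ]]
304 77 [ 0.5788 -0.3027  0.0332] [ 44  93 187]
292 77 [ 0.5677 -0.2984  0.0349] [ 40  93 187]
316 77 [ 0.5895 -0.3068  0.0353] [ 30  74 156]
304 65 [ 0.5827 -0.2921  0.0331] [ 33  77 158]
304 90 [ 0.5747 -0.3143  0.033 ] [ 31  75 159]
268 70 [ 0.55   -0.2828  0.0026] [ 39  78 132]
220 150 [ 0.4687 -0.343   0.0026] [ 49  89 153]
345 77 [ 0.6252 -0.3197 -0.001 ] [234 229 221]
1351 [ 0.579  -0.3024  0.0339] [ 0.559 -0.322  0.027] [ 0.599 -0.283  0.036]
((303.98052978515625, 76.7727279663086), 21.279325485229492)
```

```bash
python3 -m inch '[[40,34,-20,0,0,0],[78,66,-60,0,0,0],[78,66,-110,0,0,0],[78,66,-150,0,0,0],[78,66,-185,0,0,0],[78,66,-199,0,0,0],[78,66,-199,0,0,0],[78,66,-199,0,0,0]]'; python3 -m inch '[[0,0,0,0,0,0],[0,0,0,0,0,0],[0,0,0,0,0,0],[0,0,0,0,0,0],[0,0,0,0,0,0],[0,0,0,0,0,0]]' 30 20;  python3 -m inch '[[0,0,50,0,0,0],[0,0,100,0,0,0],[0,0,130,0,0,0],[0,0,130,0,0,0],[0,0,130,0,0,0]]'
```

```text
time: 17.32
position: [0.5797, -0.3048, 0.0245]
tool_rot: [2.601, 1.757, 0.002]
ft_force: [-0.2, -0.7, 0.5]
grip_width: 0.74
grip_force: 0.0
time: 18.08
position: [0.5785, -0.3047, 0.0229]
tool_rot: [2.603, 1.758, -0.0]
ft_force: [-0.2, -0.9, 3.6]
grip_width: 0.455
grip_force: 20.0
time: 18.7
position: [0.5775, -0.3044, 0.151]
tool_rot: [-2.602, -1.758, 0.002]
ft_force: [-0.2, 0.3, -1.5]
grip_width: 0.454
grip_force: 20.0
```

```bash
python3 -m inch '[[0,60,20,0,0,0],[0,120,20,0,0,0],[0,180,20,0,0,0],[0,240,20,0,0,0],[-1,300,20,0,0,0],[-1,340,20,0,0,0],[-1.5,356.5,0,0,0,0],[-1.5,356.5,-30,0,0,0],[-1.5,356.5,-50,0,0,0],[-1.5,356.5,-50,0,0,0],[-1.5,356.5,-50,0,0,0],[-1.5,356.5,-50,0,0,0]]'
```

```text
time: 20.2
position: [0.5777, 0.0519, 0.1037]
tool_rot: [2.603, 1.757, 0.003]
ft_force: [-0.8, 1.3, -0.8]
grip_width: 0.462
grip_force: 20.0
```

```bash
python3 -m inch '[[-0.5,0.5,-10,0,0,0],[-0.5,0.5,-20,0,0,0],[-0.5,0.5,-27,0,0,0],[-0.5,0.5,-31,0,0,0],[-0.5,0.5,-32,0,0,0],[-0.5,0.5,-32,0,0,0],[-0.5,0.5,-32,0,0,0]]'
```

```text
time: 21.08
position: [0.5766, 0.0525, 0.0709]
tool_rot: [2.603, 1.758, 0.001]
ft_force: [0.0, 0.0, -0.9]
grip_width: 0.454
grip_force: 20.0
```

```bash
python3 -m inch '[[0,0,-1.5,0,0,0],[0,0,-1.5,0,0,0],[0,0,-1.5,0,0,0]]'; python3 -m inch '[[0,0,0,0,0,0],[0,0,0,0,0,0],[0,0,0,0,0,0],[0,0,50,0,0,0],[0,0,100,0,0,0],[0,-30,150,0,0,0],[-25,-80,165,0,0,0],[-45,-140,165,0,0,0],[-45,-140,165,0,0,0],[-45,-140,165,0,0,0]]' 54
python3 hub.py w7; python3 - <<'E'
from h import *
P=ctrl.camera_params('wrist'); im=cv2.imread('pics/w7.png')
print(px(P,[[.5572,-.0431,.08],[.5767,.0542,.08]]))
cv2.imwrite('pics/w7c.png',cv2.resize(im[:220,100:420],None,fx=2,fy=2))
E
```

```text
time: 21.45
position: [0.5764, 0.0525, 0.0691]
tool_rot: [2.603, 1.758, 0.0]
ft_force: [-0.2, -0.4, -0.2]
grip_width: 0.458
grip_force: 20.0
time: 22.7
position: [0.5313, -0.0874, 0.2342]
tool_rot: [-2.604, -1.757, -0.001]
ft_force: [-0.4, 1.3, -0.0]
grip_width: 0.621
grip_force: 0.0
[ 0.53133579 -0.08742188  0.23416453] [-2.604e+00 -1.757e+00 -1.000e-03] 0.6206516874240341 22.7
lug [168.   6.] 246 [0.5159 0.082 ] 123.6
lug [333. 123.] 336 [ 0.6187 -0.0724] -56.3
lug [199. 147.] 341 [ 0.4887 -0.0454] -147.5
green [236.  69.] 107 [0.5505 0.0095] 164.2
green [201.  76.] 488 [0.5164 0.0167] 166.7
green [172.  82.] 108 [0.488  0.0224] 167.4
boss [252.73368146  64.95300261] [  5   4  22  23 383] [0.5668 0.0063 0.054 ]
[[263.64603831 121.80934171]
 [242.69571632   5.15421223]]
```

View pics/w7c.png

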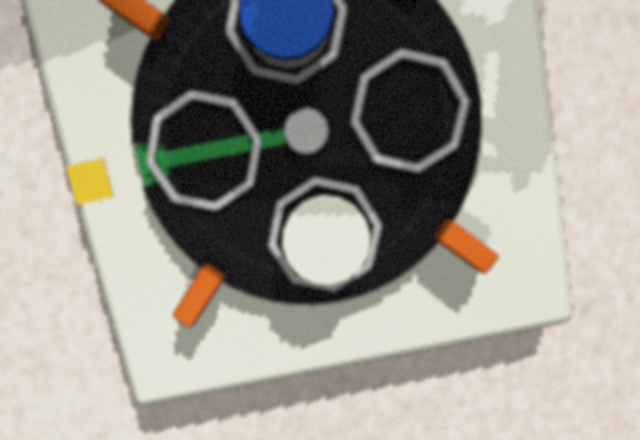

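Both pots sit in their rings and the notch is still at the yellow mark. Gripping the lug at −56°.

```bash
python3 -m inch '[[30,4,0,0,0,10],[60,8,0,0,0,20],[90,12,0,0,0,30],[90,12,0,0,0,40],[90,12,0,0,0,50],[90,12,0,0,0,55],[90,12,-30,0,0,55],[90,12,-90,0,0,55],[90,12,-140,0,0,55],[90,12,-174,0,0,55],[90,12,-174,0,0,55],[90,12,-174,0,0,55],[90,12,-174,0,0,55]]' 50 10;  python3 -m inch '[[0,0,0,0,0,0],[0,0,0,0,0,0],[0,0,0,0,0,0],[0,0,0,0,0,0],[0,0,0,0,0,0],[0,0,0,0,0,0]]' 5 10; sed -i 's/.5673,.0047\])/.567,.0058])/' arc.py; python3 arc.py -89 18
```

```text
time: 24.38
position: [0.6229, -0.0749, 0.0622]
tool_rot: [1.495, 2.76, 0.002]
ft_force: [-0.2, 0.1, 0.3]
grip_width: 0.578
grip_force: 0.0
time: 25.12
position: [0.6213, -0.0757, 0.0601]
tool_rot: [-1.497, -2.762, 0.001]
ft_force: [-0.7, 0.0, 0.5]
grip_width: 0.139
grip_force: 10.0
[-7, -4, 0, 0, 0, -4.9],[-15, -8, 0, 0, 0, -9.9],[-23, -11, 0, 0, 0, -14.8],[-31, -14, 0, 0, 0, -19.8],[-39, -15, 0, 0, 0, -24.7],[-47, -16, 0, 0, 0, -29.7],[-56, -16, 0, 0, 0, -34.6],[-64, -16, 0, 0, 0, -39.6],[-73, -15, 0, 0, 0, -44.5],[-81, -13, 0, 0, 0, -49.4],[-89, -10, 0, 0, 0, -54.4],[-97, -7, 0, 0, 0, -59.3],[-104, -3, 0, 0, 0, -64.3],[-111, 2, 0, 0, 0, -69.2],[-118, 7, 0, 0, 0, -74.2],[-124, 13, 0, 0, 0, -79.1],[-130, 19, 0, 0, 0, -84.1],[-135, 26, 0, 0, 0, -89.0],
```

```bash
python3 -m inch '[[-7,-4,0,0,0,-5],[-15,-8,0,0,0,-10],[-23,-11,0,0,0,-15],[-31,-14,0,0,0,-20],[-39,-15,0,0,0,-25],[-47,-16,0,0,0,-30],[-56,-16,0,0,0,-35],[-64,-16,0,0,0,-40],[-73,-15,0,0,0,-44.5],[-81,-13,0,0,0,-49.5],[-89,-10,0,0,0,-54.5],[-97,-7,0,0,0,-59],[-104,-3,0,0,0,-64],[-111,2,0,0,0,-69],[-118,7,0,0,0,-74],[-124,13,0,0,0,-79],[-130,19,0,0,0,-84],[-135,26,0,0,0,-89],[-135,26,0,0,0,-89],[-135,26,0,0,0,-89]]'; python3 -m inch '[[0,0,0,0,0,0],[0,0,0,0,0,0],[0,0,0,0,0,0],[0,0,50,0,0,0],[0,0,100,0,0,0],[0,0,150,0,0,0],[20,-40,180,0,0,10],[46,-44,180,0,0,20],[46,-44,180,0,0,34],[46,-44,180,0,0,34],[46,-44,180,0,0,34],[46,-44,180,0,0,34]]' 40
python3 hub.py w8; python3 -c "
import cv2; cv2.imwrite('pics/w8c.png',cv2.resize(cv2.imread('pics/w8.png')[:220,100:420],None,fx=2,fy=2))"
```

```text
time: 27.62
position: [0.4855, -0.0497, 0.06]
tool_rot: [-3.003, -0.923, 0.003]
ft_force: [-5.4, -0.3, 3.7]
grip_width: 0.137
grip_force: 10.0
time: 29.12
position: [0.5324, -0.0935, 0.2401]
tool_rot: [2.604, 1.757, 0.0]
ft_force: [-0.0, 0.0, -0.1]
grip_width: 0.46
grip_force: 0.0
[ 0.53244386 -0.09352097  0.24008904] [2.604 1.757 0.   ] 0.45984774356671204 29.125
lug [167.   4.] 186 [0.5154 0.0792] 124.8
lug [330. 116.] 334 [ 0.6199 -0.0715] -55.3
lug [198. 142.] 336 [ 0.4897 -0.0469] -146.4
green [240.  15.] 310 [0.5742 0.0476] 80.9
green [246.  42.] 115 [0.5697 0.0227] 82.3
boss [249.06020942  59.31675393] [  5   4  21  23 382] [0.5666 0.0066 0.054 ]
```

View pics/w8c.png

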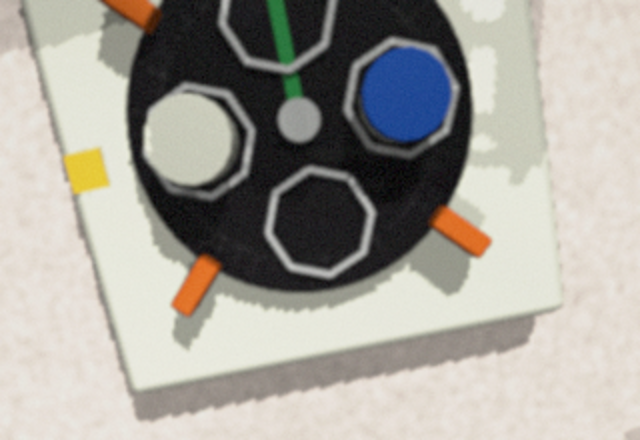

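The notch stripe points at the blue mark (80.2° against 79.3°) and both pots are seated. Now the control box.

```bash
python3 -m inch '[[10,50,20,0,0,10],[20,100,30,0,0,20],[30,150,30,0,0,30],[40,200,30,0,0,40],[50,250,30,0,0,50],[60,300,30,0,0,60],[75,350,30,0,0,70],[88,380,30,0,0,80],[98,390,30,0,0,90],[98,390,30,0,0,100],[98,390,30,0,0,105],[98,390,30,0,0,105],[98,390,30,0,0,105],[98,390,30,0,0,105]]' 40
python3 - <<'E'
from h import *
im,d,P=grab('wrist','w9'); print(ctrl.get_state()['position'],px(P,[.525,.283,.101]))
hsv=cv2.cvtColor(im,cv2.COLOR_RGB2HSV)
m=cv2.inRange(hsv,(0,150,80),(5,255,255))|cv2.inRange(hsv,(174,150,80),(180,255,255))
n,l,s,c=cv2.connectedComponentsWithStats(m)
for i in range(1,n):
    if s[i][4]>200:
        r=cv2.minAreaRect(np.argwhere(l==i)[:,::-1].astype(np.float32)); b=cv2.boxPoints(r); print(c[i],s[i],onplane(P,[c[i]],.101).round(4),onplane(P,b,.101).round(4).tolist())
for c,s in blobs(im,(45,80,40),(85,255,255),40)[0]: print('g',c,s,onplane(P,c,.06).round(4))
E
```

```text
time: 30.92
position: [0.6304, 0.2963, 0.2702]
tool_rot: [0.191, 3.135, -0.0]
ft_force: [-0.1, 0.6, 0.1]
grip_width: 0.457
grip_force: 0.0
[0.63041348 0.29635879 0.2701882 ] [[226.16009237  60.16312985]]
[228.86850153  58.13149847] [223  26  13  66 654] [[0.5236 0.2857 0.101 ]] [[0.4956, 0.2839, 0.101], [0.4965, 0.293, 0.101], [0.5531, 0.2876, 0.101], [0.5523, 0.2781, 0.101]]
[471.82701422 309.80805687] [458 292  30  45 844] [[0.8325 0.5333 0.101 ]] [[0.8595, 0.5119, 0.101], [0.7969, 0.5211, 0.101], [0.8105, 0.5505, 0.101], [0.8751, 0.5428, 0.101]]
g [338.44        61.02666667] [334  57  10   9  75] [[0.536  0.3948 0.06  ]]
g [ 70.22346369 138.87150838] [ 64 130  12  19 179] [[0.5796 0.0948 0.06  ]]
g [ 15.33898305 137.05084746] [ 12 133   8   9  59] [[0.5685 0.0296 0.06  ]]
g [ 42.09836066 138.3704918 ] [ 24 134  37  10 305] [[0.5745 0.0617 0.06  ]]
```

View pics/w9.png

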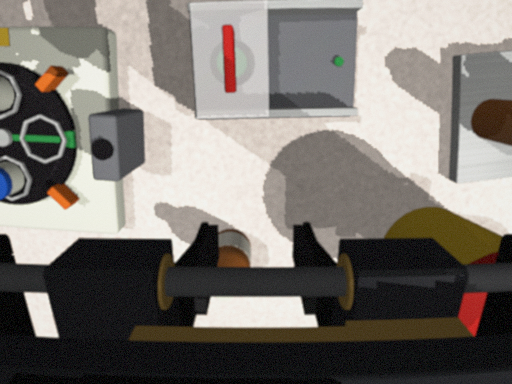

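The button shows through the cover at (232,62) under the fin at (229,58). The cover opens to the right, and the bottle is well away at (232,250).

```bash
python3 -m inch '[[-50,-5,-20,0,0,1.3],[-106,-10.5,-50,0,0,1.3],[-106,-10.5,-100,0,0,1.3],[-106,-10.5,-150,0,0,1.3],[-106,-10.5,-173,0,0,1.3],[-106,-10.5,-175,0,0,1.3],[-106,-10.5,-175,0,0,1.3],[-106,-10.5,-175,0,0,1.3]]' 40 10;  python3 -m inch '[[0,0,0,0,0,0],[0,0,0,0,0,0],[0,0,0,0,0,0],[0,0,0,0,0,0],[0,0,0,0,0,0]]' 3 10; python3 -m inch '[[1,10,0,0,0,0],[2,20,0,0,0,0],[3,30,0,0,0,0],[4,40,0,0,0,0],[5,50,0,0,0,0],[6,60,0,0,0,0],[7,70,0,0,0,0],[8,78,0,0,0,0],[8.4,83,0,0,0,0],[8.4,83,0,0,0,0],[8.4,83,0,0,0,0]]'
```

```text
time: 31.98
position: [0.5253, 0.287, 0.0969]
tool_rot: [0.154, 3.135, 0.003]
ft_force: [-0.0, -0.5, 0.2]
grip_width: 0.46
grip_force: 0.0
time: 32.6
position: [0.5244, 0.2858, 0.0951]
tool_rot: [-0.154, -3.138, 0.0]
ft_force: [-0.5, -0.7, 1.0]
grip_width: 0.115
grip_force: 10.0
time: 33.98
position: [0.5326, 0.3692, 0.0951]
tool_rot: [-0.154, -3.138, -0.001]
ft_force: [-0.3, -0.6, 2.5]
grip_width: 0.114
grip_force: 10.0
```

```bash
python3 -m inch '[[0,0,0,0,0,0],[0,0,0,0,0,0],[0,0,50,0,0,0],[20,-20,110,0,0,0],[60,-50,165,0,0,0],[98,-73,175,0,0,0],[98,-73,175,0,0,0],[98,-73,175,0,0,0]]' 40
python3 - <<'E'
from h import *
im,d,P=grab('wrist','w10'); print(ctrl.get_state()['position'])
for c,s in blobs(im,(40,60,40),(90,255,255),150)[0]:
    u,v=c.astype(int); o,r=ray(P,[c]); print(c,s,(o+r*d[v,u]).round(4))
cv2.imwrite('pics/w10c.png',cv2.resize(im[:200,150:400,::-1],None,fx=2,fy=2))
E
```

```text
time: 34.98
position: [0.6304, 0.2962, 0.2695]
tool_rot: [-0.154, -3.137, -0.001]
ft_force: [-1.1, -0.5, 0.6]
grip_width: 0.463
grip_force: 0.0
[0.62965652 0.2968397  0.26938672]
[234.04104903  61.57924743] [218  45  33  34 877] [[0.5241 0.2854 0.0617]]
[ 69.76439791 134.80628272] [ 64 126  12  19 191] [[0.5807 0.0861 0.0454]]
[ 41.53773585 133.79874214] [ 23 129  38  11 318] [[0.5754 0.0542 0.049 ]]
```

View pics/w10c.png

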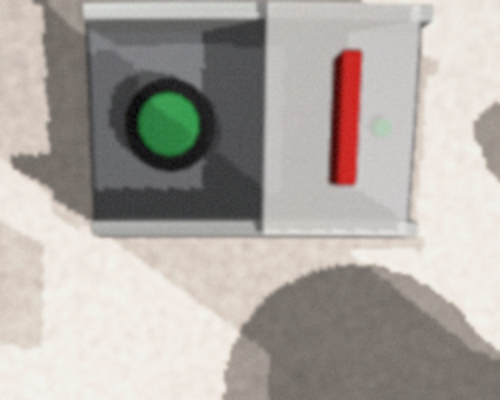

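The cover is open, and the button is at about (.524,.2855) with its top at z ≈ .062.

```bash
python3 -m inch '[[-50,-5,-20,0,0,0],[-105.5,-11.3,-50,0,0,0],[-105.5,-11.3,-100,0,0,0],[-105.5,-11.3,-150,0,0,0],[-105.5,-11.3,-178,0,0,0],[-105.5,-11.3,-180,0,0,0],[-105.5,-11.3,-180,0,0,0],[-105.5,-11.3,-180,0,0,0]]' 0 10; python3 -m inch '[[0,0,-6,0,0,0],[0,0,-11,0,0,0],[0,0,-15,0,0,0],[0,0,-18,0,0,0],[0,0,-21,0,0,0],[0,0,-21,0,0,0],[0,0,-21,0,0,0]]'
```

```text
time: 36.02
position: [0.5258, 0.2856, 0.0917]
tool_rot: [0.153, 3.136, 0.002]
ft_force: [-0.2, 0.9, 1.2]
grip_width: 0.005
grip_force: 0.0
time: 36.9
position: [0.5253, 0.2846, 0.0704]
tool_rot: [0.154, 3.137, -0.002]
ft_force: [-2.9, -3.9, 11.1]
grip_width: 0.007
grip_force: 5.5
```

```bash
python3 -m inch '[[0,0,-1,0,0,0],[0,0,-2,0,0,0],[0,0,-2,0,0,0]]'; python3 - <<'E'
from h import *
grab('top','top2'); grab('scene','sc2')
E
```

```text
time: 37.28
position: [0.5254, 0.2846, 0.0702]
tool_rot: [0.154, 3.137, -0.004]
ft_force: [-6.6, -6.7, 22.0]
grip_width: 0.006
grip_force: 11.2
```

```bash
python3 -m inch '[[0,0,20,0,0,0],[0,0,60,0,0,0],[20,2,110,0,0,0],[60,6,160,0,0,0],[105,11,200,0,0,0],[105,11,200,0,0,0],[105,11,200,0,0,0]]' 40
python3 - <<'E'
from h import *
im,d,P=grab('wrist','w11'); print(ctrl.get_state()['position'])
for r0 in (0,.006,.012,.0145,.0175,.019,.0205,.0225,.026,.03):
    a=np.linspace(0,2*np.pi,16,endpoint=False); X=np.c_[.5241+r0*np.cos(a),.2854+r0*np.sin(a),np.full(16,.0617)]
    q=px(P,X); o,r=ray(P,q); z=(o+r*d[q[:,1].round().astype(int),q[:,0].round().astype(int)][:,None])[:,2]; print(r0,np.percentile(z,[10,50,90]).round(4))
hsv=cv2.cvtColor(im,cv2.COLOR_RGB2HSV); m=cv2.inRange(hsv,(0,150,80),(5,255,255)); n,l,s,c=cv2.connectedComponentsWithStats(m)
for i in range(1,n):
    if s[i][4]>300: print(onplane(P,[c[i]],.101).round(4))
E
```

```text
time: 38.25
position: [0.6292, 0.2963, 0.2661]
tool_rot: [-0.152, -3.136, 0.0]
ft_force: [-0.1, 0.1, -0.6]
grip_width: 0.459
grip_force: 0.0
[0.62868013 0.2959859  0.26563361]
0 [0.0618 0.0618 0.0618]
0.006 [0.0608 0.0617 0.0628]
0.012 [0.0616 0.0622 0.0628]
0.0145 [0.0601 0.0612 0.0626]
0.0175 [0.0514 0.052  0.0524]
0.019 [0.0518 0.0524 0.0537]
0.0205 [0.0511 0.0519 0.0526]
0.0225 [0.0401 0.0514 0.0523]
0.026 [0.0389 0.0403 0.0408]
0.03 [0.0394 0.0403 0.0411]
[[0.5321 0.3686 0.101 ]]
[[0.8212 0.5349 0.101 ]]
```

The button bottomed well above its 52 mm housing, so it was fully pressed. Closing the cover.

```bash
python3 -m inch '[[-30,25,-10,0,0,0],[-70,50,-30,0,0,0],[-96,73,-60,0,0,0],[-96,73,-110,0,0,0],[-96,73,-155,0,0,0],[-96,73,-170,0,0,0],[-96,73,-170,0,0,0],[-96,73,-170,0,0,0]]' 40 10;  python3 -m inch '[[0,0,0,0,0,0],[0,0,0,0,0,0],[0,0,0,0,0,0],[0,0,0,0,0,0],[0,0,0,0,0,0]]' 3 10; python3 -m inch '[[-1,-10,0,0,0,0],[-2,-20,0,0,0,0],[-3,-30,0,0,0,0],[-4,-40,0,0,0,0],[-5,-50,0,0,0,0],[-6,-60,0,0,0,0],[-7,-70,0,0,0,0],[-8,-78,0,0,0,0],[-8.4,-84,0,0,0,0],[-8.4,-84,0,0,0,0],[-8.4,-84,0,0,0,0]]'
```

```text
time: 39.3
position: [0.5348, 0.3696, 0.099]
tool_rot: [0.154, 3.136, 0.003]
ft_force: [0.5, 0.3, 0.4]
grip_width: 0.463
grip_force: 0.0
time: 39.92
position: [0.5344, 0.3687, 0.0972]
tool_rot: [0.154, 3.138, 0.0]
ft_force: [0.8, 0.3, 1.1]
grip_width: 0.113
grip_force: 10.0
time: 41.3
position: [0.526, 0.2844, 0.0972]
tool_rot: [0.154, 3.138, -0.001]
ft_force: [1.6, 1.5, 3.5]
grip_width: 0.112
grip_force: 10.0
```

Cover closed (fin y .2844, originally .2857). Releasing, backing off, and checking the carousel and cover.

```bash
python3 -m inch '[[0,0,0,0,0,0],[0,0,0,0,0,0],[0,0,50,0,0,0],[0,0,110,0,0,0],[40,-50,150,0,0,-10],[40,-110,150,0,0,-20],[20,-170,150,0,0,-30],[10,-230,150,0,0,-40],[5,-290,150,0,0,-50],[5,-350,150,0,0,-60],[5,-380,150,0,0,-70],[5,-380,150,0,0,-80],[5,-380,150,0,0,-90],[5,-380,150,0,0,-100],[5,-380,150,0,0,-106],[5,-380,150,0,0,-106]]' 40
python3 hub.py w12; python3 - <<'E'
from h import *
im,d,P=grab('top','top3')
for c,s in blobs(im,(0,150,80),(4,255,255),15)[0]:
    if 110<c[0]<200 and 180<c[1]<250: print('fin',onplane(P,c,.101).round(4))
a=cv2.imread('pics/w12.png')[:220,80:420]; b=im[130:280,100:400,::-1]
cv2.imwrite('pics/fin.png',np.hstack([cv2.resize(a,(400,259)),cv2.resize(b,(400,259))]))
E
```

```text
time: 43.3
position: [0.5306, -0.095, 0.2468]
tool_rot: [-2.597, -1.767, 0.001]
ft_force: [0.3, 0.1, -0.7]
grip_width: 0.462
grip_force: 0.0
[ 0.53056462 -0.094959    0.24680382] [-2.597e+00 -1.767e+00  1.000e-03] 0.46231849012601944 43.3
lug [172.   4.] 148 [0.5158 0.0783] 125.0
lug [330. 113.] 324 [ 0.62   -0.0715] -55.3
lug [200. 138.] 322 [ 0.4895 -0.047 ] -146.4
green [243.  14.] 291 [0.5741 0.0472] 80.9
green [248.  41.] 110 [0.5696 0.0225] 82.7
boss [251.45967742  57.58064516] [  5   4  22  22 372] [0.5666 0.0066 0.054 ]
fin [[0.5249 0.2834 0.101 ]]
```

View pics/fin.png

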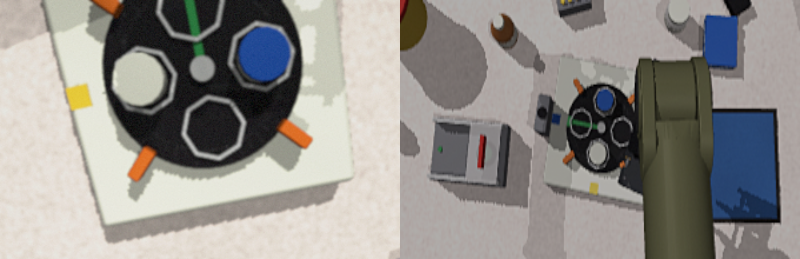

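The notch is at the blue mark, both pots are seated, the fin is back at its starting position, and the robot is clear of everything.

```bash
python3 -c "
from bench import ctrl; print(ctrl.close_job())"
```

```text
the job is handed in; nothing more can be done
None
```

I did every step and handed the job in at about 43 s of the 208 s allowed; the judge's verdict was not shown. The white and blue pots (the only two present) are seated with the notch at the blue mark, the button was pressed fully, and the cover is closed.

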